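# Assemble a four-part plaster casting mould on the banding wheel

## Task

Assemble the plaster bottle mould on the middle of the banding wheel, from the bottom up: first the base with the shallow dome, then the belly ring with the wide bore, then the shoulder ring with the narrow bore, and last the pouring collar with the funnel, which has no keys on top. Seat every piece fully down over the keys of the piece below so that the joints close and the sides line up, and leave the slip trailer, the tape and the dabbing block where they are.

Things in the scene. Friction and masses are not known exactly. Their poses are not given: they have to be found in the camera images.
- wheel_top (a point): centre of the flat round top of the banding wheel (a potter's turntable on a dark foot, here fixed and not turning): aluminium disc 150 mm across with shallow ring grooves, top 55 mm above the bench; this point lies in the top face, z up
- mould_base: mould base: loose white plaster block, 100 (own x) x 60 (own y) x 30 mm high, 240 g; origin: centre of underside, z up. On top at x = +-36 mm two tapered round keys (13 mm at foot, 6 at tip, 8 high). Between them a shallow dome, 30 mm across, 6 mm high, that only the belly ring's bore clears. No hole; flat underside.
- mould_belly: belly ring: loose white plaster block, 100 (own x) x 60 (own y) x 42 mm high, 260 g; origin: centre of underside, z up. Wide bore through the middle, 36 mm at the top. On top at x = +-36 mm two tapered round keys (13 mm at foot, 6 at tip, 8 high). Underside at x = +-36 mm: two 17 mm wide, 10 mm deep pockets that drop over the keys below, either way round, 2 mm play all round when seated.
- mould_shoulder: shoulder ring: loose white plaster block, 100 (own x) x 60 (own y) x 30 mm high, 210 g; origin: centre of underside, z up. Narrow bore through the middle, 22 mm at the top. On top at x = +-36 mm two tapered round keys (13 mm at foot, 6 at tip, 8 high). Underside at x = +-36 mm: two 17 mm wide, 10 mm deep pockets that drop over the keys below, either way round, 2 mm play all round when seated.
- mould_collar: pouring collar: loose white plaster block, 100 (own x) x 60 (own y) x 34 mm high, 230 g; origin: centre of underside, z up. Funnel in the middle, 43 mm wide at the top, narrowing to 22 mm. No keys: flat top. Underside at x = +-36 mm: two 17 mm wide, 10 mm deep pockets that drop over the keys below, either way round, 2 mm play all round when seated.
- slip_trailer: bystander: brown-red rubber bulb with a white nozzle, 58 mm across, 110 mm high, standing loose; origin in the middle of its underside
- masking_tape: bystander: roll of masking tape lying flat, about 97 mm across, 25 mm high, loose; origin in the middle of its underside
- dabbing_block: bystander: small wooden dabbing block, 50 x 90 x 39 mm high (y is its long axis), loose; origin in the middle of its underside

How it is judged:
By the outcome, as a careful person would: the job done as asked, in the order asked, and still so for the second after the job is handed in, with the robot touching nothing.
It also fails if it takes over 112 s, if anything falls off the work surface, if the arm or the gripper's body presses on something with over 40 N, if the wrist force passes 120 N, or if a joint passes its speed limit or range.

## Robot

A 6-joint arm with a two-finger parallel gripper is mounted at the origin on the work surface; the furniture and walls round the work are solid. World frame = base frame: x ahead of the robot, y to its left, z up, the work surface at z = 0. Lengths are in m, angles in rad, forces in N, time in s.
With the tool pointing down it reaches from about 0.425 to 0.95 m from the base axis. Payload 3.5 kg.
Tool frame: the origin (TCP) lies between the finger pads; the fingertips stand 11 mm ahead of it and the grasp point (between the pads) lies 8 mm behind it; z points along the fingers, y is the line along which they close (so a half turn about z gives the same grasp; the last joint's range is limited). The gripper opens to 85 mm and grips with 20 to 120 N. Pads are 22 mm wide; open, the fingers measure 114 mm over their backs; the gripper's body (76 mm by 85 mm) begins 54 mm behind the grasp point. The pads swing forward as they close: fully open they stand 13 mm farther back than shut.
Start: joints at [1.196, 0.286, 1.577, -0, 1.279, -0.15], TCP at [0.15, 0.658, 0.242] pointing down, gripper open.
Joint ranges: [-2.77, 2.77], [-0.9, 2.22], [0.21, 2.48], [-1.53, 4.67], [0.24, 2.81], [-2.84, 2.84]. Speed limits (rad/s): [2.79, 2.79, 3.14, 3.14, 3.14, 3.14].

## Interface

Orientations are given as a unit quaternion [x, y, z, w].
In Python, from cell import * gives the robot as it stands.
- The arm moves only by the tool send_rows, never from a script. Its argument "increments" is text: rows parted by semicolons, each of 5 numbers parted by spaces: the finger opening in mm, from 0 to 85.4, then the shift along the tool's x, y, z in fractions of the full range, 1 being 1000 mm, then the turn about the tool's z in normalised numbers (1 is 90 degrees). In form: hand dx dy dz turn; .... A call has 1 to 10 rows; each row is the pose to reach, as a shift and turn from the pose commanded when the call began, along the tool's axes at that moment; what a row does not reach only later rows make up. A row lasts 1/12 s, in which the tool goes at most 41.7 mm and 7.16 degrees, less where a joint would pass 70% of its speed; a pose out of reach is approached as far as the arm can. No shift or turn number may pass 1 either way. A call with a gripper value outside its range is refused whole. The fingers move at their own pace and stop on an object; "force" is the grip in N (left out, the last holds). Time passes only in rows, so rows that repeat a pose let the fingers close. It gives the time, the measured TCP pose, the force, the opening and the grip force at its end, in the units of the state.
- observe(): the state, without advancing time (a new reading comes with each control period).
- grab_frame(name): name is "scene" or "top"; returns (picture, depth): 400x640x3 uint8, red, green, blue; 400x640 float32, m along the optical axis (not along the pixel's ray), 0 where there is no reading.
- camera_params(name): a dict with "intrinsics" (3x3 intrinsics, pixels), "rvec" (rotation vector, rad) and "tvec" (3), from world to camera coordinates, as OpenCV has them. Camera axes: x right, y down, z forward; pixel columns grow to the right and rows downward; lengths in m; the calibration is good to about 2 mm. A picture is of the moment at which its call begins. camera_params takes no time and is no camera call.
- sign_off(): hands the job in; it is judged then, once.
Trained networks look in the newest picture that a camera, given by its name, has taken for a name from the list of things; names that differ only in an ending like _2 or _b are one class to them, and where a whole thing is asked for, a point or a joint stands for the part that bears it (a point fixed in the world has none). Each returns a list of dicts, best first, with "confidence" (0 to 1); they miss things now and then, are a little off and sometimes report something else, mostly with a low value. They report only what shows in the picture. A call takes as long as a camera call.
- silhouettes(camera, target): "mask" (400x640 bool, what is visible of it) and "xy" ([column, row] in pixels, amid what is visible of it).
The state is a dict: "t": time; "qpos": joint angles; "joint_vel": joint speeds; "joint_efforts": joint torques, N m; "eef_pos": TCP position; "eef_rot": TCP orientation; "force": force on the tool from outside, world axes, zero at the start; "moment": the same for the moment, N m; "grip_width": opening from 0.0 (shut) to 1.0 (fully open); "grip_force": force on a finger pad.
Only numpy, scipy, OpenCV 4.12 (cv2) and the standard library are available. Lean on these libraries where they do the work, as an engineer would, in place of code of your own. Each camera call takes 0.05 s, during which the arm holds its last target. There are 200 camera calls.

## Working session

There is one attempt and no reset: what is moved stays moved. The work goes in short steps, Python scripts to look and compute and a tool call to move; the robot and the scene stay as the last step left them, time stands still between calls to the robot, and variables do not carry over. Pictures are saved under pics/ and viewed, at most 14 in all, crops included, and the job is handed in when it is done.

Besides the shell and the picture viewer there is one more tool, called after "Emit:" as name(argument=value, ...) on one line, values as JSON. send_rows: Moves the arm, as the interface text tells. Its arguments: {"type":"object","properties":{"increments":{"type":"string"},"force":{"type":"number"}},"required":["increments"]}

```bash
ls; mkdir -p pics
python3 - <<'E'
from cell import *
import cv2
s=observe();print(s)
for n in("scene","top"):
    p,d=grab_frame(n);cv2.imwrite(f"pics/{n}0.png",p[:,:,::-1])
    c=camera_params(n);print(n,c)
    for t in["mould_base","mould_belly","mould_shoulder","mould_collar","wheel_top"]:
        try:
            print(t,[(round(r["confidence"],2),r["xy"],int(r["mask"].sum())) for r in silhouettes(n,t)])
        except Exception as e: print(t,e)
print(observe()["t"])
E
```

```text
pics
{'t': 0.0, 'qpos': array([ 1.19598406e+00,  2.87171604e-01,  1.57819588e+00, -5.61835983e-06,
        1.27861492e+00, -1.49988280e-01]), 'joint_vel': array([-0.00088955,  0.00093451, -0.000807  , -0.00132074,  0.00087027,
       -0.00161036]), 'joint_efforts': array([ 7.72631065e-04, -4.05967641e+01, -2.92635351e+01, -1.07220967e-04,
        5.74047255e-03, -8.53538637e-06]), 'eef_pos': array([0.15020761, 0.65741545, 0.24093298]), 'eef_rot': array([ 1.12174505e-01,  9.93687804e-01, -1.15467382e-03, -3.07353211e-04]), 'force': array([-0.35265679,  0.25451391,  0.75199641]), 'moment': array([ 0.00744795, -0.01870415, -0.01362426]), 'grip_force': 0.0, 'grip_width': 0.9978713480848257}
scene {'intrinsics': array([[376.1628212,   0.       , 317.597737 ],
       [  0.       , 376.1628212, 199.5872935],
       [  0.       ,   0.       ,   1.       ]]), 'rvec': array([ 0.82393068, -2.68773309,  0.93505499]), 'tvec': array([0.44037836, 0.25191475, 0.92176724])}
mould_base [(0.93, [369.4, 195.4], 784)]
mould_belly [(0.92, [331.1, 243.0], 956), (0.6, [368.0, 195.2], 697)]
mould_shoulder [(0.63, [392.2, 154.3], 607)]
mould_collar [(0.88, [282.0, 293.7], 1132)]
wheel_top [(0.69, [299.2, 175.8], 1681)]
top {'intrinsics': array([[449.45178872,   0.        , 314.21527448],
       [  0.        , 449.45178872, 192.15818773],
       [  0.        ,   0.        ,   1.        ]]), 'rvec': array([ 2.1518783 , -2.17019586,  0.10169793]), 'tvec': array([0.01698455, 0.52720567, 1.00308388])}
mould_base [(0.59, [362.2, 236.1], 1239)]
mould_belly [(0.88, [267.7, 235.2], 1097)]
mould_shoulder [(0.63, [446.9, 229.7], 1170)]
mould_collar [(0.96, [192.1, 232.0], 1282)]
wheel_top [(0.6, [336.5, 151.1], 3443)]
0.6
```

View pics/scene0.png

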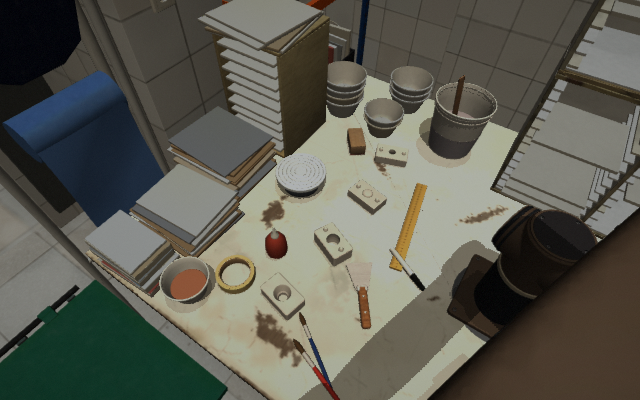

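View pics/top0.png

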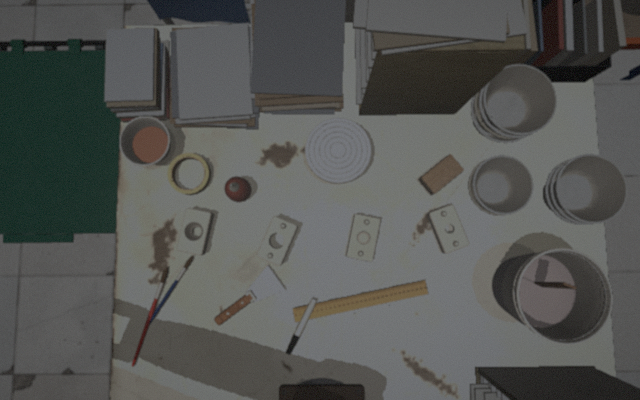

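The pictures show the four blocks in a row in the top view: collar (192,232), belly (268,235), base with dome (362,236) and shoulder (447,230). The wheel is at (338,151), the trailer at (237,189) and the dabbing block at (441,174). This matches what the networks report.

```bash
cat > h.py <<'E'
from cell import *
import cv2, numpy as np
from scipy.spatial.transform import Rotation as R
def cloud(n,d):
    c=camera_params(n);K=c["intrinsics"];v,u=np.indices(d.shape)
    P=np.stack([(u-K[0,2])/K[0,0]*d,(v-K[1,2])/K[1,1]*d,d],-1)
    return (P-c["tvec"].ravel())@cv2.Rodrigues(c["rvec"])[0]   # world
def px(n,p):
    c=camera_params(n);return cv2.projectPoints(np.array(p,float).reshape(-1,3),c["rvec"],c["tvec"],c["intrinsics"],None)[0].reshape(-1,2)
def topface(P,m,zmin=.01):
    q=P[cv2.dilate(m.astype(np.uint8),np.ones((5,5)))>0];q=q[(q[:,2]>zmin)]
    h,e=np.histogram(q[:,2],np.arange(zmin,.35,.002));k=h.argmax();z0=e[k]+.001
    t=q[abs(q[:,2]-z0)<.004];z=np.median(t[:,2])
    t=q[abs(q[:,2]-z)<.0045]
    (cx,cy),(w,hh),a=cv2.minAreaRect((t[:,:2]*1000).astype(np.float32))
    if w<hh: a+=90                # long axis direction
    a=(a+90)%180-90
    return dict(c=(round(cx,1),round(cy,1)),dims=(round(max(w,hh),1),round(min(w,hh),1)),yaw=round(a,1),z=round(z*1000,1),n=len(t))
def measure(names,cams=("scene","top")):
    for n in cams:
        p,d=grab_frame(n);P=cloud(n,d)
        for t in names:
            r=silhouettes(n,t)
            for x in r[:1]: print(n,t,round(x["confidence"],2),[int(i) for i in x["xy"]],topface(P,x["mask"]))
E
python3 - <<'E'
from h import *
measure(["mould_base","mould_belly","mould_shoulder","mould_collar","wheel_top","dabbing_block","masking_tape","slip_trailer"])
s=observe();print(s["t"],px("scene",s["eef_pos"]),px("top",s["eef_pos"]),R.from_quat(s["eef_rot"]).as_matrix().round(3))
E
```

```text
scene mould_base 0.91 [367, 193] {'c': (423.3, -96.9), 'dims': (100.5, 62.7), 'yaw': -12.4, 'z': np.float64(29.8), 'n': 528}
scene mould_belly 0.7 [333, 241] {'c': (418.0, 97.3), 'dims': (100.3, 61.2), 'yaw': -24.2, 'z': np.float64(41.8), 'n': 635}
scene mould_shoulder 0.59 [394, 152] {'c': (441.7, -290.8), 'dims': (99.5, 63.1), 'yaw': 19.8, 'z': np.float64(29.5), 'n': 400}
scene mould_collar 0.61 [281, 292] {'c': (441.4, 287.0), 'dims': (100.9, 59.9), 'yaw': -12.8, 'z': np.float64(34.1), 'n': 803}
scene wheel_top 0.63 [299, 175] {'c': (620.6, -41.3), 'dims': (148.5, 148.4), 'yaw': -87.3, 'z': np.float64(54.9), 'n': 1522}
scene dabbing_block 0.7 [357, 141] {'c': (566.6, -279.2), 'dims': (92.6, 49.8), 'yaw': -50.5, 'z': np.float64(38.6), 'n': 293}
scene masking_tape 0.88 [226, 259] {'c': (575.3, 305.4), 'dims': (96.6, 95.8), 'yaw': -22.1, 'z': np.float64(24.3), 'n': 469}
scene slip_trailer 0.58 [273, 242] {'c': (535.0, 189.4), 'dims': (37.8, 33.0), 'yaw': 40.9, 'z': np.float64(69.8), 'n': 95}
top mould_base 0.56 [362, 235] {'c': (422.7, -97.9), 'dims': (99.7, 60.3), 'yaw': -11.9, 'z': np.float64(29.8), 'n': 1050}
top mould_belly 0.97 [271, 242] {'c': (417.4, 97.5), 'dims': (99.7, 59.9), 'yaw': -23.3, 'z': np.float64(41.6), 'n': 932}
top mould_shoulder 0.83 [445, 227] {'c': (441.3, -292.4), 'dims': (99.8, 61.1), 'yaw': 19.9, 'z': np.float64(29.4), 'n': 1049}
top wheel_top 0.85 [335, 151] {'c': (620.5, -42.1), 'dims': (148.9, 148.0), 'yaw': -45.4, 'z': np.float64(54.7), 'n': 3343}
top dabbing_block 0.72 [438, 174] {'c': (565.5, -279.4), 'dims': (90.2, 49.8), 'yaw': -52.0, 'z': np.float64(38.6), 'n': 838}
top slip_trailer 0.91 [240, 191] {'c': (535.7, 187.5), 'dims': (38.3, 37.4), 'yaw': 67.5, 'z': np.float64(69.2), 'n': 151}
1.5 [[276.72815772 594.45977377]] [[-54.78907552 396.87782878]] [[-0.975  0.223 -0.   ]
 [ 0.223  0.975 -0.   ]
 [ 0.    -0.    -1.   ]]
```

Both views agree to about 1.5 mm on every block, and the heights match the text. Next I'll write a helper that works out the shifts.

```bash
cat >> h.py <<'E'
def go(*targets):
    "targets (x,y,z mm, block yaw deg): shift in tool axes from the measured pose"
    s=observe();p=s["eef_pos"]*1000;M=R.from_quat(s["eef_rot"]).as_matrix()
    yaw=np.degrees(np.arctan2(M[1,0],M[0,0]))
    print("t",round(s["t"],2),"p",p.round(1),"yaw",round(yaw,2),"q",s["qpos"].round(2),"F",s["force"].round(1),"w",round(s["grip_width"]*85.4,1),"g",round(s["grip_force"],1))
    for x in targets:
        dy=(x[3]-yaw+90)%180-90
        print(x,"->",(M.T@(np.array(x[:3])-p)).round(1),"turn",round(-dy,2))
E
python3 -c "
from h import *
go((550,250,240,-12),(520,0,200,-12),(423,-97.4,150,-12.1),(423,-97.4,60,-12.1),(423,-97.4,13,-12.1))"
```

```text
t 1.5 p [150.4 658.  242.3] yaw 167.12 q [ 1.2   0.29  1.58  0.    1.28 -0.15] F [ 0.5 -0.5  0.1] w 85.0 g 0.0
(550, 250, 240, -12) -> [-480.5 -308.6    2.3] turn -0.88
(520, 0, 200, -12) -> [-507.  -559.    42.3] turn -0.88
(423, -97.4, 150, -12.1) -> [-434.1 -675.6   92.3] turn -0.78
(423, -97.4, 60, -12.1) -> [-434.1 -675.6  182.3] turn -0.78
(423, -97.4, 13, -12.1) -> [-434.1 -675.6  229.3] turn -0.78
```

The manual's scale: shifts go in shares of 1000 mm and turns go in shares of 90 degrees. Converting my numbers, -480 mm / 1000 = -0.48, -240 mm / 1000 = -0.24, -0.8 degrees / 90 = -0.0089.

Emit:
send_rows(increments="85 -0.24 -0.154 0 -0.0089; 85 -0.48 -0.309 0.002 -0.0089; 85 -0.48 -0.309 0.002 -0.0089; 85 -0.48 -0.309 0.002 -0.0089; 85 -0.48 -0.309 0.002 -0.0089; 85 -0.48 -0.309 0.002 -0.0089; 85 -0.48 -0.309 0.002 -0.0089; 85 -0.48 -0.309 0.002 -0.0089; 85 -0.48 -0.309 0.002 -0.0089; 85 -0.48 -0.309 0.002 -0.0089", force=60)

```text
t: 2.33
eef_pos: [0.4428, 0.3584, 0.2413]
eef_rot: [0.105, 0.994, 0.0, 0.0]
force: [0.7, 0.6, 0.6]
grip_width: 0.995
grip_force: 0.0
```

```bash
python3 -c "
from h import *
go((520,0,200,-12),(423,-97.4,150,-12.1),(423,-97.4,60,-12.1),(423,-97.4,13,-12.1))"
```

```text
t 2.33 p [442.8 358.4 241.3] yaw 167.93 q [ 0.5   0.06  1.84  0.    1.24 -0.86] F [0.7 0.6 0.6] w 85.0 g 0.0
(520, 0, 200, -12) -> [-150.4 -334.4   41.2] turn -0.07
(423, -97.4, 150, -12.1) -> [ -75.9 -450.    91.1] turn 0.03
(423, -97.4, 60, -12.1) -> [ -75.9 -450.   181.1] turn 0.03
(423, -97.4, 13, -12.1) -> [ -75.8 -450.   228.1] turn 0.03
```

To row units: -334 mm / 1000 = -0.334, -150 mm / 1000 = -0.15.

Emit:
send_rows(increments="85 -0.15 -0.334 0.041 0; 85 -0.15 -0.334 0.041 0; 85 -0.15 -0.334 0.041 0; 85 -0.15 -0.334 0.041 0; 85 -0.15 -0.334 0.041 0; 85 -0.15 -0.334 0.041 0; 85 -0.15 -0.334 0.041 0; 85 -0.15 -0.334 0.041 0; 85 -0.15 -0.334 0.041 0; 85 -0.15 -0.334 0.041 0")

```text
t: 3.17
eef_pos: [0.5192, -0.0032, 0.1995]
eef_rot: [0.108, 0.994, -0.001, 0.0]
force: [-0.7, -0.3, -0.3]
grip_width: 0.996
grip_force: 0.0
```

```bash
python3 -c "
from h import *
go((423,-97.4,100,-12.1),(423,-97.4,45,-12.1),(423,-97.4,13,-12.1))"
```

```text
t 3.17 p [519.2  -3.2 199.5] yaw 167.57 q [-0.2  -0.02  2.   -0.    1.16 -1.55] F [-0.7 -0.3 -0.3] w 85.0 g 0.0
(423, -97.4, 100, -12.1) -> [  73.8 -112.5   99.7] turn -0.33
(423, -97.4, 45, -12.1) -> [  73.8 -112.4  154.7] turn -0.33
(423, -97.4, 13, -12.1) -> [  73.8 -112.3  186.7] turn -0.33
```

To row units: 150 mm / 1000 = 0.15, -112 mm / 1000 = -0.112, -0.3 degrees / 90 = -0.0033.

Emit:
send_rows(increments="85 0.025 -0.037 0.033 0; 85 0.049 -0.075 0.066 0; 85 0.074 -0.112 0.099 -0.0033; 85 0.074 -0.112 0.099 -0.0033; 85 0.074 -0.112 0.13 -0.0033; 85 0.074 -0.112 0.15 -0.0033; 85 0.074 -0.112 0.15 -0.0033; 85 0.074 -0.112 0.15 -0.0033")

```text
t: 3.83
eef_pos: [0.4221, -0.0914, 0.0495]
eef_rot: [0.103, 0.995, 0.0, -0.001]
force: [0.1, 0.2, 1.0]
grip_width: 0.997
grip_force: 0.0
```

```bash
python3 -c "
from h import *
go((423,-97.4,13,-12.1))
for n in('scene','top'):
    p,d=grab_frame(n);u,v=px(n,[.423,-.0974,.03])[0].astype(int)
    cv2.imwrite('pics/b_%s.png'%n,cv2.resize(p[max(v-70,0):v+70,u-90:u+90,::-1],None,fx=4,fy=4))
"
```

```text
t 3.83 p [422.1 -91.4  49.5] yaw 168.23 q [-0.45  0.01  2.28  0.    0.85 -1.81] F [0.1 0.2 1. ] w 85.2 g 0.0
(423, -97.4, 13, -12.1) -> [-2.2 -5.7 36.5] turn 0.33
```

View pics/b_scene.png

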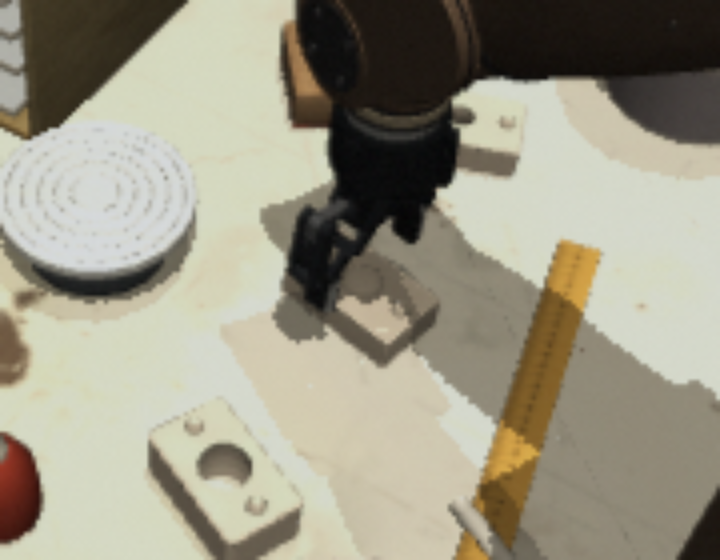

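The open gripper straddles the base at about the crop's centre (360,300), with one finger in front of the block's left side. I'll take a settled reading before going lower.

```bash
python3 -c "
from h import *
go((423,-97.4,30,-12.1),(423,-97.4,13,-12.1))
"
```

```text
t 3.93 p [424.2 -92.1  51.5] yaw 168.27 q [-0.45  0.01  2.28  0.    0.85 -1.81] F [-0.4  0.7  0.5] w 84.7 g 0.0
(423, -97.4, 30, -12.1) -> [ 0.1 -5.4 21.5] turn 0.37
(423, -97.4, 13, -12.1) -> [ 0.2 -5.4 38.5] turn 0.37
```

To row units: 38 mm / 1000 = 0.038, 32 mm / 1000 = 0.032.

Emit:
send_rows(increments="85 0 -0.005 0.015 0; 85 0 -0.005 0.025 0; 85 0 -0.005 0.032 0; 85 0 -0.005 0.038 0; 85 0 -0.005 0.038 0; 85 0 -0.005 0.038 0")

```text
t: 4.43
eef_pos: [0.4216, -0.0966, 0.0118]
eef_rot: [0.102, 0.995, 0.0, -0.0]
force: [0.7, 1.0, -0.7]
grip_width: 0.997
grip_force: 0.0
```

```bash
python3 -c "
from h import *
go((423,-97.4,13,-12.1))
go((423,-97.4,13,-12.1))
"
```

```text
t 4.43 p [421.6 -96.6  11.8] yaw 168.24 q [-0.46  0.1   2.29  0.    0.76 -1.83] F [ 0.7  1.  -0.7] w 85.1 g 0.0
(423, -97.4, 13, -12.1) -> [-1.5 -0.5 -1.2] turn 0.34
t 4.43 p [421.6 -96.6  11.8] yaw 168.24 q [-0.46  0.1   2.29  0.    0.76 -1.83] F [ 0.7  1.  -0.7] w 85.1 g 0.0
(423, -97.4, 13, -12.1) -> [-1.5 -0.5 -1.2] turn 0.34
```

Emit:
send_rows(increments="45 0 0 0 0; 45 0 0 0 0; 45 0 0 0 0; 45 0 0 0 0; 45 0 0 0 0; 45 0 0 0 0; 45 0 0 0 0; 45 0 0 0 0")

```text
t: 5.1
eef_pos: [0.4224, -0.0972, 0.0127]
eef_rot: [0.103, 0.995, -0.0, 0.001]
force: [0.7, 1.0, 6.9]
grip_width: 0.691
grip_force: 66.6
```

```bash
python3 -c "
from h import *
go((423,-97.4,120,-12.1),(620.5,-41.7,120,-12))
"
```

```text
t 5.1 p [422.4 -97.2  12.7] yaw 168.22 q [-0.46  0.1   2.29  0.    0.76 -1.83] F [0.7 1.  6.9] w 59.0 g 66.6
(423, -97.4, 120, -12.1) -> [-8.000e-01 -1.000e-01 -1.073e+02] turn 0.32
(620.5, -41.7, 120, -12) -> [-182.8   94.7 -107. ] turn 0.22
```

To row units: -183 mm / 1000 = -0.183, -107 mm / 1000 = -0.107, 0.2 degrees / 90 = 0.0022.

Emit:
send_rows(increments="45 0 0 -0.015 0; 45 0 0 -0.045 0; 45 0 0 -0.08 0; 45 -0.02 0.01 -0.107 0.0022; 45 -0.06 0.031 -0.107 0.0022; 45 -0.1 0.052 -0.107 0.0022; 45 -0.14 0.072 -0.107 0.0022; 45 -0.17 0.088 -0.107 0.0022; 45 -0.183 0.095 -0.107 0.0022; 45 -0.183 0.095 -0.107 0.0022")

```text
t: 5.93
eef_pos: [0.6228, -0.04, 0.1177]
eef_rot: [0.103, 0.995, 0.0, 0.0]
force: [-0.5, -0.4, -3.5]
grip_width: 0.69
grip_force: 65.7
```

Emit:
send_rows(increments="45 0 0 0 0;45 0 0 0 0;45 0 0 0 0")

```text
t: 6.18
eef_pos: [0.6184, -0.0414, 0.1178]
eef_rot: [0.105, 0.995, 0.0, -0.001]
force: [-0.0, 0.5, -3.0]
grip_width: 0.687
grip_force: 65.7
```

```bash
python3 -c "
from h import *
go((620.5,-41.7,78,-12),(620.5,-41.7,69,-12))
p,d=grab_frame('scene');u,v=px('scene',[.62,-.04,.08])[0].astype(int)
cv2.imwrite('pics/c_scene.png',cv2.resize(p[max(v-70,0):v+70,u-90:u+90,::-1],None,fx=4,fy=4))
go((620.5,-41.7,78,-12),(620.5,-41.7,69,-12))
"
```

```text
t 6.18 p [618.4 -41.4 117.8] yaw 167.99 q [-0.23  0.3   1.81 -0.    1.04 -1.59] F [-0.   0.5 -3. ] w 58.7 g 65.7
(620.5, -41.7, 78, -12) -> [-2.2  0.1 39.8] turn -0.01
(620.5, -41.7, 69, -12) -> [-2.2  0.1 48.8] turn -0.01
t 6.23 p [618.7 -41.5 118.2] yaw 167.98 q [-0.23  0.3   1.81 -0.    1.04 -1.59] F [ 0.2 -0.  -2.1] w 58.9 g 65.7
(620.5, -41.7, 78, -12) -> [-1.9  0.2 40.2] turn -0.02
(620.5, -41.7, 69, -12) -> [-1.9  0.2 49.2] turn -0.02
```

View pics/c_scene.png

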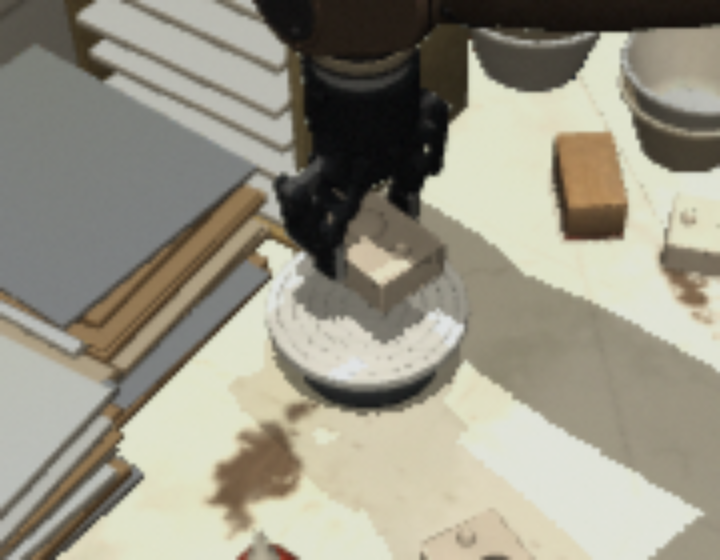

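The base hangs in the gripper above the wheel, with the block at about (390,250) and the wheel centre at about (365,320) in the crop. I'll lower it now.

To row units: 48 mm / 1000 = 0.048, 47 mm / 1000 = 0.047.

Emit:
send_rows(increments="45 -0.002 0 0.02 0;45 -0.002 0 0.035 0;45 -0.002 0 0.043 0;45 -0.002 0 0.046 0;45 -0.002 0 0.047 0;45 -0.002 0 0.048 0;45 -0.002 0 0.048 0")

```text
t: 6.82
eef_pos: [0.6227, -0.0418, 0.0718]
eef_rot: [0.104, 0.995, -0.0, 0.001]
force: [0.5, 0.2, -2.3]
grip_width: 0.69
grip_force: 65.7
```

```bash
python3 -c "
from h import *
go((620.5,-41.7,68,-12))
"
```

```text
t 6.82 p [622.7 -41.8  71.8] yaw 168.02 q [-0.23  0.36  1.82 -0.    0.96 -1.59] F [ 0.5  0.2 -2.3] w 58.9 g 65.7
(620.5, -41.7, 68, -12) -> [ 2.2 -0.3  3.8] turn 0.02
```

Emit:
send_rows(increments="45 0.0015 0 0.001 0;45 0.0015 0 0.002 0;45 0.0015 0 0.003 0;45 0.0015 0 0.0035 0;45 0.0015 0 0.0035 0")

```text
t: 7.23
eef_pos: [0.6209, -0.0413, 0.0678]
eef_rot: [0.104, 0.995, -0.0, 0.0]
force: [-0.7, 0.3, 0.1]
grip_width: 0.686
grip_force: 65.9
```

```bash
python3 -c "
from h import *
go((620.5,-41.7,68,-12))
"
```

```text
t 7.23 p [620.9 -41.3  67.8] yaw 168.02 q [-0.23  0.37  1.82 -0.    0.95 -1.59] F [-0.7  0.3  0.1] w 58.6 g 65.9
(620.5, -41.7, 68, -12) -> [ 0.3 -0.4 -0.2] turn 0.02
```

Emit:
send_rows(increments="45 0 0 0.0007 0;45 0 0 0.0007 0;85 0 0 0 0;85 0 0 0 0;85 0 0 0 0;85 0 0 -0.002 0;85 0 0 -0.02 0;85 0 0 -0.05 0;85 0 0 -0.082 0;85 0 0 -0.082 0")

```text
t: 8.07
eef_pos: [0.625, -0.0422, 0.1574]
eef_rot: [0.104, 0.995, -0.001, 0.007]
force: [2.4, 0.1, 1.4]
grip_width: 0.996
grip_force: 0.0
```

```bash
python3 -c "
from h import *
go((417.7,97.4,150,-23.7),(417.7,97.4,90,-23.7))
"
```

```text
t 8.07 p [625.  -42.2 157.4] yaw 168.03 q [-0.23  0.25  1.78  0.    1.1  -1.59] F [2.4 0.1 1.4] w 85.0 g 0.0
(417.7, 97.4, 150, -23.7) -> [231.9  93.6   4.3] turn 11.73
(417.7, 97.4, 90, -23.7) -> [232.7  93.6  64.3] turn 11.73
```

To row units: 231 mm / 1000 = 0.231, 220 mm / 1000 = 0.22, 11.7 degrees / 90 = 0.13.

Emit:
send_rows(increments="85 0.039 0.016 0 0.0444;85 0.078 0.032 0 0.0889;85 0.117 0.048 0 0.13;85 0.156 0.064 0 0.13;85 0.195 0.08 0 0.13;85 0.22 0.089 0 0.13;85 0.231 0.094 0 0.13;85 0.231 0.094 0.02 0.13;85 0.231 0.094 0.05 0.13;85 0.231 0.094 0.05 0.13")

```text
t: 8.9
eef_pos: [0.4112, 0.0985, 0.0954]
eef_rot: [0.205, 0.979, -0.001, -0.004]
force: [-0.7, 0.1, -0.8]
grip_width: 0.994
grip_force: 0.0
```

Emit:
send_rows(increments="85 0 0 0 0;85 0 0 0 0;85 0 0 0 0")

```text
t: 9.15
eef_pos: [0.4159, 0.0983, 0.1011]
eef_rot: [0.205, 0.979, 0.0, 0.002]
force: [0.0, 0.2, -0.2]
grip_width: 0.997
grip_force: 0.0
```

```bash
python3 -c "
from h import *
go((417.7,97.4,40,-23.7),(417.7,97.4,23,-23.7))
measure(['mould_base','mould_belly'],('top',))
measure(['mould_base'],('scene',))
go((417.7,97.4,40,-23.7),(417.7,97.4,23,-23.7))
"
```

```text
t 9.15 p [415.9  98.3 101.1] yaw 156.29 q [-0.01 -0.1   2.28 -0.    0.96 -1.16] F [ 0.   0.2 -0.2] w 85.1 g 0.0
(417.7, 97.4, 40, -23.7) -> [-1.8 -0.2 61.1] turn -0.01
(417.7, 97.4, 23, -23.7) -> [-1.8 -0.2 78.1] turn -0.01
top mould_base 0.72 [338, 146] {'c': (621.5, -41.6), 'dims': (100.7, 59.8), 'yaw': -12.1, 'z': np.float64(84.6), 'n': 1103}
top mould_belly 0.56 [276, 220] {'c': (458.8, 79.1), 'dims': (59.0, 9.3), 'yaw': 67.0, 'z': np.float64(40.9), 'n': 35}
scene mould_base 0.76 [300, 165] {'c': (622.1, -40.9), 'dims': (104.1, 61.1), 'yaw': -12.8, 'z': np.float64(85.1), 'n': 427}
t 9.4 p [414.9  98.5 100.2] yaw 156.31 q [-0.01 -0.1   2.28 -0.    0.96 -1.16] F [ 0.2 -0.2  0.4] w 85.0 g 0.0
(417.7, 97.4, 40, -23.7) -> [-2.9  0.1 60.2] turn 0.01
(417.7, 97.4, 23, -23.7) -> [-2.9  0.1 77.2] turn 0.01
```

To row units: 78 mm / 1000 = 0.078, 70 mm / 1000 = 0.07.

Emit:
send_rows(increments="85 -0.0025 0 0.03 0;85 -0.0025 0 0.055 0;85 -0.0025 0 0.07 0;85 -0.0025 0 0.078 0;85 -0.0025 0 0.078 0;85 -0.0025 0 0.078 0;85 -0.0025 0 0.078 0")

```text
t: 9.98
eef_pos: [0.4177, 0.0976, 0.0226]
eef_rot: [0.205, 0.979, 0.0, 0.001]
force: [-0.9, 0.3, -0.5]
grip_width: 0.995
grip_force: 0.0
```

```bash
python3 -c "
from h import *
go((417.7,97.4,22,-23.7))
"
```

```text
t 9.98 p [417.7  97.6  22.6] yaw 156.32 q [-0.01  0.06  2.3  -0.    0.78 -1.17] F [-0.9  0.3 -0.5] w 85.0 g 0.0
(417.7, 97.4, 22, -23.7) -> [-0.1 -0.2  0.6] turn 0.02
```

To row units: -115 mm / 1000 = -0.115, -90 mm / 1000 = -0.09.

Emit:
send_rows(increments="45 0 0 0 0;45 0 0 0 0;45 0 0 0 0;45 0 0 0 0;45 0 0 0 0;45 0 0 0 0;45 0 0 -0.02 0;45 0 0 -0.055 0;45 0 0 -0.09 0;45 0 0 -0.115 0")

```text
t: 10.82
eef_pos: [0.4165, 0.0976, 0.1384]
eef_rot: [0.205, 0.979, 0.0, 0.001]
force: [1.2, -0.2, -1.7]
grip_width: 0.687
grip_force: 66.0
```

```bash
python3 -c "
from h import *
go((621.5,-41.5,130,-12.2))
"
```

```text
t 10.82 p [416.5  97.6 138.4] yaw 156.33 q [-0.01 -0.16  2.25 -0.    1.05 -1.17] F [ 1.2 -0.2 -1.7] w 58.7 g 66.0
(621.5, -41.5, 130, -12.2) -> [-243.6  -45.1    8.7] turn -11.47
```

To row units: -244 mm / 1000 = -0.244, -238 mm / 1000 = -0.238, -11.5 degrees / 90 = -0.1278.

Emit:
send_rows(increments="45 -0.03 -0.006 0 -0.0333;45 -0.07 -0.013 0 -0.0778;45 -0.11 -0.02 0 -0.1278;45 -0.15 -0.028 0 -0.1278;45 -0.19 -0.035 0 -0.1278;45 -0.22 -0.041 0 -0.1278;45 -0.238 -0.044 0 -0.1278;45 -0.244 -0.045 0 -0.1278;45 -0.244 -0.045 0 -0.1278;45 -0.244 -0.045 0 -0.1278")

```text
t: 11.65
eef_pos: [0.6206, -0.041, 0.1352]
eef_rot: [0.106, 0.994, 0.0, -0.002]
force: [0.1, -0.2, -3.0]
grip_width: 0.693
grip_force: 65.9
```

Emit:
send_rows(increments="45 0 0 0 0;45 0 0 0 0;45 0 0 0 0")

```text
t: 11.9
eef_pos: [0.6211, -0.0407, 0.1365]
eef_rot: [0.106, 0.994, 0.0, -0.0]
force: [-0.1, 0.1, -2.6]
grip_width: 0.691
grip_force: 65.9
```

```bash
python3 -c "
from h import *
go((621.5,-41.5,118,-12.2),(621.5,-41.5,107,-12.2))
p,d=grab_frame('top')
print(silhouettes('top','mould_belly')[0]['confidence'], topface(cloud('top',d),silhouettes('top','mould_belly')[0]['mask']))
go((621.5,-41.5,107,-12.2))
"
```

```text
t 11.9 p [621.1 -40.7 136.5] yaw 167.87 q [-0.23  0.28  1.79  0.    1.07 -1.59] F [-0.1  0.1 -2.6] w 59.0 g 65.9
(621.5, -41.5, 118, -12.2) -> [-0.6 -0.7 18.4] turn 0.07
(621.5, -41.5, 107, -12.2) -> [-0.6 -0.7 29.4] turn 0.07Traceback (most recent call last):
  File "<string>", line 5, in <module>
    print(silhouettes('top','mould_belly')[0]['confidence'], topface(cloud('top',d),silhouettes('top','mould_belly')[0]['mask']))
          ~~~~~~~~~~~~~~~~~~~~~~~~~~~~~~~~^^^
IndexError: list index out of range
```

To row units: 27 mm / 1000 = 0.027, 26 mm / 1000 = 0.026.

Emit:
send_rows(increments="45 -0.0005 -0.0005 0.01 0;45 -0.0005 -0.0005 0.016 0;45 -0.0005 -0.0005 0.02 0;45 -0.0005 -0.0005 0.023 0;45 -0.0005 -0.0005 0.025 0;45 -0.0005 -0.0005 0.026 0;45 -0.0005 -0.0005 0.027 0;45 -0.0005 -0.0005 0.027 0")

```text
t: 12.67
eef_pos: [0.6224, -0.0423, 0.1094]
eef_rot: [0.106, 0.994, -0.0, 0.0]
force: [-0.0, 0.1, -1.9]
grip_width: 0.693
grip_force: 65.9
```

```bash
python3 -c "
from h import *
go((621.5,-41.5,107,-12.2))
"
```

```text
t 12.67 p [622.4 -42.3 109.4] yaw 167.82 q [-0.23  0.31  1.8  -0.    1.03 -1.59] F [-0.   0.1 -1.9] w 59.2 g 65.9
(621.5, -41.5, 107, -12.2) -> [1.  0.6 2.4] turn 0.02
```

To row units: 3 mm / 1000 = 0.003, 2.5 mm / 1000 = 0.0025.

Emit:
send_rows(increments="45 0.0005 0.0003 0.001 0;45 0.0005 0.0003 0.002 0;45 0.0005 0.0003 0.0025 0;45 0.0005 0.0003 0.003 0;45 0.0005 0.0003 0.003 0")

```text
t: 13.08
eef_pos: [0.6223, -0.0419, 0.1078]
eef_rot: [0.106, 0.994, -0.0, 0.0]
force: [-2.9, 0.7, 5.8]
grip_width: 0.693
grip_force: 66.7
```

```bash
python3 -c "
from h import *
go((621.5,-41.5,107,-12.2))
"
```

```text
t 13.08 p [622.3 -41.9 107.8] yaw 167.83 q [-0.23  0.31  1.8   0.    1.02 -1.59] F [-2.9  0.7  5.8] w 59.2 g 66.7
(621.5, -41.5, 107, -12.2) -> [0.8 0.2 0.8] turn 0.03
```

To row units: -85 mm / 1000 = -0.085, -80 mm / 1000 = -0.08.

Emit:
send_rows(increments="45 0.0005 0 0.0003 0;85 0 0 0 0;85 0 0 0 0;85 0 0 0 0;85 0 0 -0.002 0;85 0 0 -0.02 0;85 0 0 -0.05 0;85 0 0 -0.08 0;85 0 0 -0.085 0;85 0 0 -0.085 0")

```text
t: 13.92
eef_pos: [0.6238, -0.0423, 0.195]
eef_rot: [0.106, 0.994, -0.0, 0.003]
force: [0.2, -0.3, -0.3]
grip_width: 0.995
grip_force: 0.0
```

```bash
python3 -c "
from h import *
go((441.5,-291.6,190,19.9),(441.5,-291.6,90,19.9))
"
```

```text
t 13.92 p [623.8 -42.3 195. ] yaw 167.82 q [-0.23  0.22  1.75 -0.    1.17 -1.59] F [ 0.2 -0.3 -0.3] w 84.9 g 0.0
(441.5, -291.6, 190, 19.9) -> [ 125.6 -282.2    4.2] turn -32.08
(441.5, -291.6, 90, 19.9) -> [ 126.3 -282.2  104.2] turn -32.08
```

To row units: -282 mm / 1000 = -0.282, 125 mm / 1000 = 0.125, -32 degrees / 90 = -0.3556.

Emit:
send_rows(increments="85 0.015 -0.035 0 -0.0556;85 0.031 -0.07 0 -0.1111;85 0.047 -0.105 0 -0.1667;85 0.062 -0.14 0 -0.2222;85 0.078 -0.175 0 -0.2778;85 0.094 -0.21 0 -0.3333;85 0.109 -0.245 0.02 -0.3556;85 0.125 -0.28 0.05 -0.3556;85 0.125 -0.282 0.085 -0.3556;85 0.125 -0.282 0.1 -0.3556")

```text
t: 14.75
eef_pos: [0.4356, -0.2905, 0.0852]
eef_rot: [-0.17, 0.985, 0.004, -0.003]
force: [-0.6, 0.4, -0.5]
grip_width: 0.998
grip_force: 0.0
```

Emit:
send_rows(increments="85 0 0 0 0;85 0 0 0 0;85 0 0 0 0")

```text
t: 15.0
eef_pos: [0.4407, -0.2912, 0.0919]
eef_rot: [-0.172, 0.985, -0.0, 0.0]
force: [0.3, 0.4, 0.6]
grip_width: 0.996
grip_force: 0.0
```

```bash
python3 -c "
from h import *
measure(['mould_base','mould_belly'])
go((441.5,-291.6,15,19.9))
"
```

```text
scene mould_base 0.59 [303, 175] {'c': (618.3, -25.7), 'dims': (130.1, 84.5), 'yaw': 22.1, 'z': np.float64(55.3), 'n': 172}
scene mould_belly 0.68 [300, 159] {'c': (623.7, -41.8), 'dims': (102.4, 61.1), 'yaw': -11.8, 'z': np.float64(126.9), 'n': 459}
top mould_base 0.47 [339, 144] {'c': (607.3, -38.1), 'dims': (70.9, 53.1), 'yaw': -11.3, 'z': np.float64(90.2), 'n': 170}
top mould_belly 0.69 [342, 138] {'c': (622.4, -42.0), 'dims': (100.9, 59.9), 'yaw': -12.2, 'z': np.float64(126.7), 'n': 1055}
t 15.3 p [ 441.  -291.3   92.6] yaw -160.13 q [-0.78  0.14  2.04 -0.    0.95 -2.69] F [ 0.4  1.  -0.6] w 84.9 g 0.0
(441.5, -291.6, 15, 19.9) -> [-0.3 -0.3 77.6] turn -0.03
```

Emit:
send_rows(increments="85 0 0 0.03 0;85 0 0 0.055 0;85 0 0 0.068 0;85 0 0 0.077 0;85 0 0 0.077 0;85 0 0 0.077 0;85 0 0 0.077 0")

```text
t: 15.88
eef_pos: [0.4411, -0.2919, 0.0157]
eef_rot: [-0.172, 0.985, -0.001, 0.001]
force: [-0.1, 0.4, 0.5]
grip_width: 0.993
grip_force: 0.0
```

```bash
python3 -c "
from h import *
go((441.5,-291.6,15,19.9))
"
```

```text
t 15.88 p [ 441.1 -291.9   15.7] yaw -160.17 q [-0.78  0.28  2.06 -0.    0.8  -2.69] F [-0.1  0.4  0.5] w 84.8 g 0.0
(441.5, -291.6, 15, 19.9) -> [-0.5  0.1  0.7] turn -0.07
```

To row units: -135 mm / 1000 = -0.135, -95 mm / 1000 = -0.095.

Emit:
send_rows(increments="45 0 0 0.0005 0;45 0 0 0.0005 0;45 0 0 0.0005 0;45 0 0 0.0005 0;45 0 0 0.0005 0;45 0 0 0.0005 0;45 0 0 -0.02 0;45 0 0 -0.055 0;45 0 0 -0.095 0;45 0 0 -0.135 0")

```text
t: 16.72
eef_pos: [0.4388, -0.2898, 0.1489]
eef_rot: [-0.172, 0.985, 0.002, -0.001]
force: [1.0, -0.6, -2.4]
grip_width: 0.684
grip_force: 66.5
```

To row units: -20 mm / 1000 = -0.02.

Emit:
send_rows(increments="45 0 0 -0.02 0;45 0 0 -0.02 0;45 0 0 -0.02 0")

```text
t: 16.97
eef_pos: [0.4402, -0.2911, 0.1698]
eef_rot: [-0.172, 0.985, -0.001, 0.0]
force: [-0.4, 0.6, -3.5]
grip_width: 0.693
grip_force: 66.7
```

```bash
python3 -c "
from h import *
go((622,-41.8,170,-12.2))
"
```

```text
t 16.97 p [ 440.2 -291.1  169.8] yaw -160.18 q [-0.78  0.03  2.   -0.    1.1  -2.69] F [-0.4  0.6 -3.5] w 59.2 g 66.7
(622, -41.8, 170, -12.2) -> [-255.6  172.9   -0.3] turn 32.02
```

To row units: -255 mm / 1000 = -0.255, -253 mm / 1000 = -0.253, 32 degrees / 90 = 0.3556.

Emit:
send_rows(increments="45 -0.03 0.02 -0.002 0.0444;45 -0.061 0.041 -0.002 0.0889;45 -0.092 0.062 -0.002 0.1444;45 -0.123 0.083 -0.002 0.2;45 -0.154 0.104 -0.002 0.2556;45 -0.185 0.125 -0.002 0.3111;45 -0.215 0.145 -0.002 0.3556;45 -0.24 0.162 -0.002 0.3556;45 -0.253 0.171 -0.002 0.3556;45 -0.255 0.173 -0.002 0.3556")

```text
t: 17.8
eef_pos: [0.6207, -0.0391, 0.1676]
eef_rot: [0.104, 0.995, 0.001, -0.003]
force: [0.3, -0.2, -3.0]
grip_width: 0.684
grip_force: 66.5
```

Emit:
send_rows(increments="45 0 0 0 0;45 0 0 0 0;45 0 0 0 0;45 0 0 0 0")

```text
t: 18.13
eef_pos: [0.6207, -0.0432, 0.1711]
eef_rot: [0.107, 0.994, -0.0, -0.0]
force: [0.5, 0.2, -1.2]
grip_width: 0.685
grip_force: 66.5
```

```bash
python3 -c "
from h import *
go((622,-41.8,142,-12.2))
grab_frame('top')
go((622,-41.8,142,-12.2))
"
```

```text
t 18.13 p [620.7 -43.2 171.1] yaw 167.72 q [-0.23  0.24  1.77 -0.    1.13 -1.59] F [ 0.5  0.2 -1.2] w 58.5 g 66.5
(622, -41.8, 142, -12.2) -> [-1.   1.7 29.1] turn -0.08
t 18.18 p [620.9 -43.1 171.3] yaw 167.72 q [-0.23  0.24  1.77 -0.    1.13 -1.59] F [ 1.1  0.5 -2.5] w 58.8 g 66.5
(622, -41.8, 142, -12.2) -> [-0.9  1.5 29.3] turn -0.08
```

To row units: 26.5 mm / 1000 = 0.0265, 26 mm / 1000 = 0.026.

Emit:
send_rows(increments="45 -0.001 0.0013 0.01 0;45 -0.001 0.0013 0.016 0;45 -0.001 0.0013 0.02 0;45 -0.001 0.0013 0.023 0;45 -0.001 0.0013 0.025 0;45 -0.001 0.0013 0.026 0;45 -0.001 0.0013 0.0265 0;45 -0.001 0.0013 0.0265 0")

```text
t: 18.85
eef_pos: [0.6228, -0.0408, 0.145]
eef_rot: [0.106, 0.994, -0.0, 0.0]
force: [0.5, -0.3, -1.2]
grip_width: 0.687
grip_force: 66.5
```

```bash
python3 -c "
from h import *
go((622,-41.8,142,-12.2))
"
```

```text
t 18.85 p [622.8 -40.8 145. ] yaw 167.82 q [-0.23  0.27  1.78  0.    1.09 -1.59] F [ 0.5 -0.3 -1.2] w 58.7 g 66.5
(622, -41.8, 142, -12.2) -> [ 0.6 -1.1  3. ] turn 0.02
```

Emit:
send_rows(increments="45 0.0005 -0.0007 0.001 0;45 0.0005 -0.0007 0.002 0;45 0.0005 -0.0007 0.0027 0;45 0.0005 -0.0007 0.0032 0;45 0.0005 -0.0007 0.0034 0;45 0.0005 -0.0007 0.0034 0")

```text
t: 19.35
eef_pos: [0.6222, -0.0415, 0.1424]
eef_rot: [0.106, 0.994, -0.0, 0.0]
force: [-1.7, 0.6, 2.4]
grip_width: 0.688
grip_force: 66.9
```

```bash
python3 -c "
from h import *
go((622,-41.8,142,-12.2))
"
```

```text
t 19.35 p [622.2 -41.5 142.4] yaw 167.83 q [-0.23  0.27  1.79 -0.    1.08 -1.59] F [-1.7  0.6  2.4] w 58.8 g 66.9
(622, -41.8, 142, -12.2) -> [ 0.2 -0.4  0.4] turn 0.03
```

To row units: -85 mm / 1000 = -0.085, -80 mm / 1000 = -0.08.

Emit:
send_rows(increments="45 0.0003 -0.0003 0.0006 0;85 0 0 0 0;85 0 0 0 0;85 0 0 0 0;85 0 0 -0.002 0;85 0 0 -0.02 0;85 0 0 -0.05 0;85 0 0 -0.08 0;85 0 0 -0.085 0;85 0 0 -0.085 0")

```text
t: 20.18
eef_pos: [0.6238, -0.0418, 0.2302]
eef_rot: [0.106, 0.994, -0.0, 0.004]
force: [0.6, 0.5, 0.4]
grip_width: 0.994
grip_force: 0.0
```

```bash
python3 -c "
from h import *
measure(['mould_collar'])
measure(['mould_collar'])
go((441.3,286.8,225,-12.7))
"
```

```text
scene mould_collar 0.66 [282, 292] {'c': (441.4, 287.0), 'dims': (101.1, 59.8), 'yaw': -12.2, 'z': np.float64(33.8), 'n': 811}
top mould_collar 0.92 [189, 230] {'c': (439.9, 286.1), 'dims': (99.9, 60.7), 'yaw': -11.9, 'z': np.float64(33.6), 'n': 923}
scene mould_collar 0.97 [285, 294] {'c': (441.4, 287.0), 'dims': (101.5, 59.5), 'yaw': -12.2, 'z': np.float64(33.8), 'n': 807}
top mould_collar 0.92 [188, 231] {'c': (440.0, 286.6), 'dims': (99.7, 61.0), 'yaw': -12.6, 'z': np.float64(34.2), 'n': 908}
t 20.58 p [621.5 -41.3 225. ] yaw 167.82 q [-0.23  0.19  1.73 -0.    1.23 -1.59] F [-0.4 -0.3  0.5] w 85.0 g 0.0
(441.3, 286.8, 225, -12.7) -> [245.3 282.7   0.6] turn 0.52
```

To row units: 283 mm / 1000 = 0.283, 246 mm / 1000 = 0.246.

Emit:
send_rows(increments="85 0.027 0.031 0 0;85 0.054 0.062 0 0;85 0.081 0.094 0 0;85 0.108 0.125 0 0;85 0.135 0.156 0 0;85 0.162 0.187 0 0;85 0.19 0.219 0 0;85 0.217 0.25 0 0;85 0.24 0.277 0.03 0;85 0.246 0.283 0.06 0")

```text
t: 21.42
eef_pos: [0.4413, 0.2913, 0.1692]
eef_rot: [0.104, 0.995, 0.002, 0.003]
force: [1.1, 0.1, -0.2]
grip_width: 0.994
grip_force: 0.0
```

To row units: 75 mm / 1000 = 0.075, 40 mm / 1000 = 0.04.

Emit:
send_rows(increments="85 0 0 0.04 0;85 0 0 0.075 0;85 0 0 0.075 0;85 0 0 0.075 0;85 0 0 0.075 0")

```text
t: 21.83
eef_pos: [0.4426, 0.2875, 0.0933]
eef_rot: [0.106, 0.994, 0.001, 0.001]
force: [-0.2, 0.7, 0.5]
grip_width: 0.996
grip_force: 0.0
```

```bash
python3 -c "
from h import *
measure(['mould_shoulder'])
go((440.7,286.7,17,-12.3))
"
```

```text
scene mould_shoulder 0.77 [301, 146] {'c': (622.3, -41.3), 'dims': (102.2, 61.0), 'yaw': -12.6, 'z': np.float64(156.9), 'n': 542}
top mould_shoulder 0.56 [342, 141] {'c': (622.4, -41.5), 'dims': (101.0, 59.8), 'yaw': -12.1, 'z': np.float64(156.7), 'n': 1288}
t 22.03 p [443.2 287.6  94.3] yaw 167.79 q [ 0.38  0.14  2.05  0.    0.95 -0.97] F [-0.5  0.6 -0. ] w 85.2 g 0.0
(440.7, 286.7, 17, -12.3) -> [ 2.5 -1.7 77.3] turn 0.09
```

Shoulder is seated: its top is at 156.7 mm and it lines up with the belly. I'll lower onto the collar now.

To row units: 77 mm / 1000 = 0.077, 68 mm / 1000 = 0.068.

Emit:
send_rows(increments="85 0.002 -0.0013 0.03 0;85 0.002 -0.0013 0.055 0;85 0.002 -0.0013 0.068 0;85 0.002 -0.0013 0.077 0;85 0.002 -0.0013 0.077 0;85 0.002 -0.0013 0.077 0;85 0.002 -0.0013 0.077 0")

```text
t: 22.62
eef_pos: [0.4404, 0.2868, 0.0161]
eef_rot: [0.106, 0.994, 0.001, 0.001]
force: [-0.3, 0.5, 0.4]
grip_width: 0.994
grip_force: 0.0
```

```bash
python3 -c "
from h import *
go((440.7,286.7,17,-12.3))
"
```

```text
t 22.62 p [440.4 286.8  16.1] yaw 167.82 q [ 0.38  0.27  2.07 -0.    0.8  -0.97] F [-0.3  0.5  0.4] w 84.9 g 0.0
(440.7, 286.7, 17, -12.3) -> [-0.3 -0.  -0.9] turn 0.12
```

To row units: -135 mm / 1000 = -0.135, -95 mm / 1000 = -0.095.

Emit:
send_rows(increments="45 0 0 -0.0005 0;45 0 0 -0.0005 0;45 0 0 -0.0005 0;45 0 0 -0.0005 0;45 0 0 -0.0005 0;45 0 0 -0.0005 0;45 0 0 -0.02 0;45 0 0 -0.055 0;45 0 0 -0.095 0;45 0 0 -0.135 0")

```text
t: 23.45
eef_pos: [0.4375, 0.2856, 0.1494]
eef_rot: [0.106, 0.994, -0.001, -0.002]
force: [1.5, 0.7, -2.4]
grip_width: 0.694
grip_force: 65.8
```

To row units: -55 mm / 1000 = -0.055, -35 mm / 1000 = -0.035.

Emit:
send_rows(increments="45 0 0 -0.035 0;45 0 0 -0.055 0;45 0 0 -0.055 0;45 0 0 -0.055 0")

```text
t: 23.78
eef_pos: [0.4391, 0.2863, 0.2049]
eef_rot: [0.106, 0.994, 0.0, 0.001]
force: [-0.3, 0.2, -2.0]
grip_width: 0.691
grip_force: 66.1
```

```bash
python3 -c "
from h import *
go((622.2,-41.5,205,-12.2))
"
```

```text
t 23.78 p [439.1 286.3 204.9] yaw 167.82 q [ 0.38 -0.01  1.98  0.    1.17 -0.97] F [-0.3  0.2 -2. ] w 59.0 g 66.1
(622.2, -41.5, 205, -12.2) -> [-248.1 -281.8   -0. ] turn 0.02
```

To row units: -281 mm / 1000 = -0.281, -248 mm / 1000 = -0.248.

Emit:
send_rows(increments="45 -0.027 -0.031 -0.002 0;45 -0.054 -0.062 -0.002 0;45 -0.082 -0.093 -0.002 0;45 -0.109 -0.124 -0.002 0;45 -0.136 -0.155 -0.002 0;45 -0.163 -0.186 -0.002 0;45 -0.19 -0.217 -0.002 0;45 -0.217 -0.248 -0.002 0;45 -0.238 -0.27 -0.002 0;45 -0.247 -0.281 -0.002 0")

```text
t: 24.62
eef_pos: [0.6209, -0.044, 0.2021]
eef_rot: [0.108, 0.994, -0.0, -0.003]
force: [-0.7, -0.2, -2.1]
grip_width: 0.694
grip_force: 66.0
```

Emit:
send_rows(increments="45 0 0 0 0;45 0 0 0 0;45 0 0 0 0;45 0 0 0 0")

```text
t: 24.95
eef_pos: [0.6201, -0.0388, 0.2054]
eef_rot: [0.105, 0.994, 0.0, -0.001]
force: [-0.5, -0.1, -2.7]
grip_width: 0.689
grip_force: 66.0
```

```bash
python3 -c "
from h import *
go((622.2,-41.5,173.4,-12.2))
grab_frame('top')
go((622.2,-41.5,173.4,-12.2))
"
```

```text
t 24.95 p [620.1 -38.8 205.4] yaw 167.92 q [-0.23  0.2   1.75  0.    1.19 -1.59] F [-0.5 -0.1 -2.7] w 58.8 g 66.0
(622.2, -41.5, 173.4, -12.2) -> [-2.7 -2.2 32. ] turn 0.12
t 25.0 p [620.4 -38.8 205.9] yaw 167.93 q [-0.23  0.2   1.75  0.    1.19 -1.59] F [-1.   0.3 -1.4] w 59.2 g 66.0
(622.2, -41.5, 173.4, -12.2) -> [-2.4 -2.2 32.5] turn 0.13
```

To row units: 21 mm / 1000 = 0.021, -2.4 mm / 1000 = -0.0024.

Emit:
send_rows(increments="45 -0.0024 -0.0022 0.008 0;45 -0.0024 -0.0022 0.014 0;45 -0.0024 -0.0022 0.018 0;45 -0.0024 -0.0022 0.021 0;45 -0.0024 -0.0022 0.021 0;45 -0.0024 -0.0022 0.021 0")

```text
t: 25.5
eef_pos: [0.6229, -0.0431, 0.1851]
eef_rot: [0.106, 0.994, 0.0, -0.0]
force: [0.0, 0.5, -2.3]
grip_width: 0.685
grip_force: 66.0
```

```bash
python3 -c "
from h import *
go((622.2,-41.5,173.4,-12.2))
"
```

```text
t 25.5 p [622.9 -43.1 185.1] yaw 167.82 q [-0.23  0.23  1.76 -0.    1.16 -1.59] F [ 0.   0.5 -2.3] w 58.5 g 66.0
(622.2, -41.5, 173.4, -12.2) -> [ 1.   1.4 11.7] turn 0.02
```

To row units: 9.5 mm / 1000 = 0.0095, 9 mm / 1000 = 0.009.

Emit:
send_rows(increments="45 0.0007 0.0008 0.003 0;45 0.0007 0.0008 0.005 0;45 0.0007 0.0008 0.007 0;45 0.0007 0.0008 0.0085 0;45 0.0007 0.0008 0.009 0;45 0.0007 0.0008 0.0095 0;45 0.0007 0.0008 0.0095 0")

```text
t: 26.08
eef_pos: [0.6225, -0.0423, 0.1759]
eef_rot: [0.106, 0.994, -0.0, -0.0]
force: [-1.0, 0.4, -2.5]
grip_width: 0.691
grip_force: 66.0
```

```bash
python3 -c "
from h import *
go((622.2,-41.5,173.4,-12.2))
"
```

```text
t 26.08 p [622.5 -42.3 175.9] yaw 167.82 q [-0.23  0.24  1.76 -0.    1.14 -1.59] F [-1.   0.4 -2.5] w 59.0 g 66.0
(622.2, -41.5, 173.4, -12.2) -> [0.5 0.7 2.5] turn 0.02
```

To row units: 3 mm / 1000 = 0.003, 2.6 mm / 1000 = 0.0026.

Emit:
send_rows(increments="45 0.0003 0.0005 0.001 0;45 0.0003 0.0005 0.002 0;45 0.0003 0.0005 0.0026 0;45 0.0003 0.0005 0.003 0;45 0.0003 0.0005 0.003 0")

```text
t: 26.5
eef_pos: [0.6226, -0.0417, 0.1736]
eef_rot: [0.106, 0.994, -0.0, 0.0]
force: [-2.2, -0.4, 1.0]
grip_width: 0.69
grip_force: 66.3
```

```bash
python3 -c "
from h import *
go((622.2,-41.5,173.4,-12.2))
"
```

```text
t 26.5 p [622.6 -41.7 173.6] yaw 167.82 q [-0.23  0.24  1.77  0.    1.14 -1.59] F [-2.2 -0.4  1. ] w 59.0 g 66.3
(622.2, -41.5, 173.4, -12.2) -> [0.4 0.1 0.2] turn 0.02
```

To row units: -85 mm / 1000 = -0.085, -80 mm / 1000 = -0.08.

Emit:
send_rows(increments="45 0.0003 0 0.0006 0;85 0 0 0 0;85 0 0 0 0;85 0 0 0 0;85 0 0 -0.002 0;85 0 0 -0.02 0;85 0 0 -0.05 0;85 0 0 -0.08 0;85 0.01 0.03 -0.085 0;85 0.025 0.065 -0.085 0")

```text
t: 27.33
eef_pos: [0.614, 0.0255, 0.2625]
eef_rot: [0.108, 0.994, -0.0, 0.004]
force: [0.3, 0.5, -1.4]
grip_width: 0.992
grip_force: 0.0
```

To row units: 150 mm / 1000 = 0.15, 140 mm / 1000 = 0.14.

Emit:
send_rows(increments="85 0.03 0.035 0 0;85 0.06 0.07 0 0;85 0.08 0.105 0 0;85 0.09 0.14 0 0;85 0.09 0.15 0 0;85 0.09 0.15 0 0;85 0.09 0.15 0 0")

```text
t: 27.92
eef_pos: [0.5554, 0.1929, 0.258]
eef_rot: [0.105, 0.994, -0.0, 0.0]
force: [1.2, -0.1, -1.3]
grip_width: 0.995
grip_force: 0.0
```

```bash
python3 -c "
from h import *
measure(['mould_collar','dabbing_block','slip_trailer','masking_tape'])
go()
p,d=grab_frame('scene');u,v=px('scene',[.62,-.04,.1])[0].astype(int)
cv2.imwrite('pics/f_scene.png',cv2.resize(p[max(v-70,0):v+70,u-90:u+90,::-1],None,fx=4,fy=4))
"
```

```text
scene mould_collar 0.93 [299, 141] {'c': (617.5, -41.0), 'dims': (90.7, 62.3), 'yaw': -11.7, 'z': np.float64(190.6), 'n': 411}
scene dabbing_block 0.96 [359, 141] {'c': (563.6, -275.1), 'dims': (84.7, 50.0), 'yaw': -51.8, 'z': np.float64(38.5), 'n': 251}
scene slip_trailer 0.94 [276, 243] {'c': (535.4, 189.7), 'dims': (37.2, 34.1), 'yaw': 45.1, 'z': np.float64(69.0), 'n': 94}
scene masking_tape 0.64 [230, 262] {'c': (575.8, 304.7), 'dims': (95.6, 95.4), 'yaw': 78.2, 'z': np.float64(24.3), 'n': 456}
top mould_collar 0.66 [338, 133] {'c': (622.7, -41.7), 'dims': (100.1, 59.8), 'yaw': -12.1, 'z': np.float64(190.6), 'n': 1222}
top dabbing_block 0.85 [440, 173] {'c': (566.0, -279.6), 'dims': (90.2, 49.8), 'yaw': -51.7, 'z': np.float64(38.7), 'n': 829}
top slip_trailer 0.73 [237, 187] {'c': (535.2, 188.4), 'dims': (37.4, 35.3), 'yaw': -44.1, 'z': np.float64(70.4), 'n': 139}
t 28.42 p [555.5 192.2 258. ] yaw 167.77 q [ 0.16  0.08  1.78 -0.    1.28 -1.2 ] F [-0.3  0.7 -0.5] w 84.9 g 0.0
```

View pics/f_scene.png

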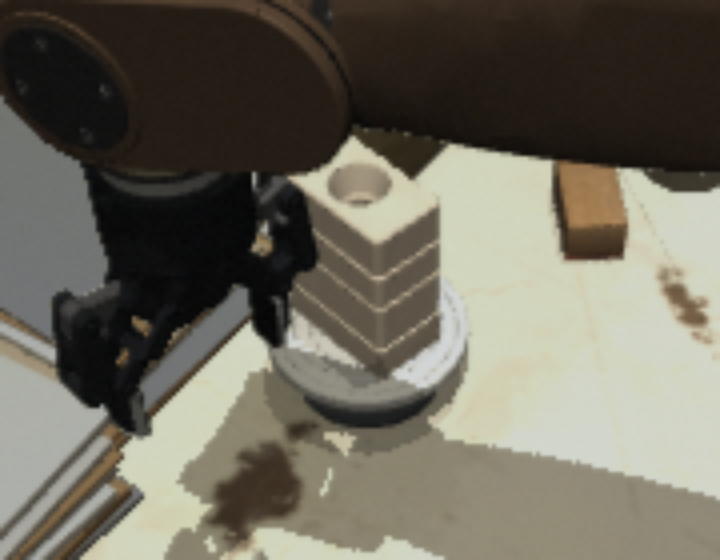

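The stack stands closed and flush on the wheel at crop (370,260), with its top at 190.6 mm (191 expected) and the funnel uppermost. All four pieces lie within about 1 mm of each other. The bystanders haven't moved, and the gripper is clear of everything.

```bash
python3 -c "
from cell import *
print(sign_off())"
```

```text
the job is handed in; nothing more can be done
None
```

The mould stands fully seated and aligned on the middle of the wheel, in the order base, belly, shoulder, collar; the trailer, tape and dabbing block were left in place, and the job is handed in at about 28 s.

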